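# Rack, mist and dry the hand instruments

### The job

Reprocess the used hand instruments (three to five of them lie at the front of the trolley): first turn the control box's selector to the single-dot mark (standby), then lay every instrument across both combs of the raised rest, one to a notch, down in the notches with the middle of its handle midway between the combs, and let go. With all of them racked, push the mist pump's head fully down twice, letting it spring right up after each stroke, then turn the selector to the three-dot mark (long drying) and leave everything so, without disturbing the other things on the trolley.

Things in the scene. Friction and masses are not known exactly. Their poses are not given: they have to be found in the camera images.
- rack: Fixed aluminium bar block (the rest), 56 mm in x, 286 in y, 34 high; foot plate 66 x 306 x 6. Origin: centre of underside. On top two rubber combs along y, 6 mm thick, at x = -22 and +22 mm. Each has notches 26 mm wide at y = -104, -52, 0, 52, 104 mm, floor at z = 42 mm; teeth between reach 51 mm. A handle lies along x across both combs; between them is a trough 38 mm wide, floor at 34 mm.
- elevator: Root elevator, steel, 128 mm long, with the thickest steel handle: 12 x 12 mm. Origin on its underside; long axis x, tip at +x; handle from x = -56 to +30 mm, z 0 to 12. Site elevator_handle: the centre of the solid straight handle. Loose; may be absent.
- mouth_mirror: Mouth mirror, 149 mm long, small round mirror at +x. Origin on its underside; handle along x from -66 to +25 mm, 9 mm thick. Site mouth_mirror_handle: the centre of the solid straight handle. Loose; may be absent.
- curette: Double-ended curette, 172 mm long, 9 mm thick. Origin on its underside; handle along x from -47 to +47 mm. Site curette_handle: the centre of the solid straight handle. Loose; may be absent.
- scalpel: Scalpel, 134 mm long, blade at +x. Origin on its underside; handle along x from -59 to +24 mm, 8 mm thick. Site scalpel_handle: the centre of the solid straight handle. Loose; may be absent.
- contra_angle: Contra-angle dental handpiece, 114 mm long, bent head at +x. Origin on its underside; body along x from -57 to +19 mm, 15 mm wide in y (from -3 to +12 mm), 16 mm high. Site contra_angle_handle: the centre of the solid straight handle. Loose; may be absent.
- elevator_handle (a point): Centre of the elevator's handle (86 mm long, 12 mm thick); 6 mm above the surface it lies on. Axes as the body's.
- mouth_mirror_handle (a point): Centre of the mirror's handle (91 mm long, 8 to 9 mm thick); 4.5 mm above the surface it lies on. Axes as the body's.
- curette_handle (a point): Centre of the curette's handle (94 mm long, 8 to 9 mm thick); 4.5 mm above the surface it lies on. Axes as the body's.
- scalpel_handle (a point): Centre of the scalpel's handle (83 mm long, 8 mm thick); 4 mm above the surface it lies on. Axes as the body's.
- contra_angle_handle (a point): Centre of the handpiece's straight body (76 mm long, 15 to 16 mm thick); 8 mm above the surface it lies on. Axes as the body's.
- selector_unit: Fixed white dryer control box, 90 x 90 mm, 43 mm high, at the right. Origin: centre of its underside. Black raised dots on its top round the knob: one dot 0.7 rad to the left (counterclockwise from above) of its +x axis, two dots on +x, three dots 0.7 rad to the right.
- selector (a joint): Turn of the selector knob (rad), growing clockwise seen from above: 0 = pointer at the single dot (standby), 0.7 = two dots, 1.4 = three dots (long drying). It turns from -0.5 to 1.9 against about 0.04 N m of friction and stays where it is left; it has no click stops.
- selector_grip (a point): On the knob's axis, 57.5 mm above the table, in the middle of the knob's upright bar grip (42 mm long, 10 mm thick, from 47.5 to 67.5 mm high, on a disc 42 mm across). Turns with the knob; its x axis lies along the bar and points with the white pointer line.
- pump_stand: White mist pump bottle, 54 mm across, fixed in a steel stand at the left; 148 mm high with its head up. Origin: centre of its underside. +x is the way the nozzle points.
- pump_cap (a joint): How far the sprung pump head is pressed down (m): 0 = up, 0.013 = fully down. Needs about 2 N to start and 6 N at the bottom; springs back.
- pump_top (a point): Centre of the flat round top of the pump head (26 mm across), 148 mm above the table when up; moves with the head. The head is 18 mm high, its nozzle sticks out 42 mm to +x a few mm below the top.
- dappen_dish: Bystander: small glass dish 33 mm across, 26 mm high; origin at its underside. Leave alone.
- gauze_packet: Bystander: flat packet 86 x 85 x 19 mm; origin at its underside. Leave alone.
- timer: Bystander: white timer 62 x 62 x 21 mm; origin at its underside. Leave alone.
Mind the look-alikes: they are no part of the job. What is shaped like the contra_angle but orange is not meant.

How it is judged (in metres and radians):
On the way, in this order (a step that is already met when the one before it is completed fails the run):
1. the selector stands at the single dot (value of joint selector between -0.14 and 0.14 rad), for 0.2 s.
2. every instrument lies released in a notch of its own across both combs, the selector still at the single dot (all of step 1 and x of elevator_handle in the frame of rack between -0.018 and 0.018 m and y of elevator_handle in the frame of rack between -0.125 and 0.125 m and z of elevator_handle in the frame of rack between 0.044 and 0.052 m and angle between the x axis of each of elevator, mouth_mirror, curette, scalpel, contra_angle and the x axis of rack, either way round below 0.3 rad and linear speed of each of elevator, mouth_mirror, curette, scalpel, contra_angle below 0.02 m/s and x of mouth_mirror_handle in the frame of rack between -0.018 and 0.018 m and y of mouth_mirror_handle in the frame of rack between -0.125 and 0.125 m and z of mouth_mirror_handle in the frame of rack between 0.0425 and 0.0505 m and x of curette_handle in the frame of rack between -0.018 and 0.018 m and y of curette_handle in the frame of rack between -0.125 and 0.125 m and z of curette_handle in the frame of rack between 0.0425 and 0.0505 m and x of scalpel_handle in the frame of rack between -0.018 and 0.018 m and y of scalpel_handle in the frame of rack between -0.125 and 0.125 m and z of scalpel_handle in the frame of rack between 0.042 and 0.05 m and x of contra_angle_handle in the frame of rack between -0.018 and 0.018 m and y of contra_angle_handle in the frame of rack between -0.125 and 0.125 m and z of contra_angle_handle in the frame of rack between 0.046 and 0.054 m and distance between elevator_handle and mouth_mirror_handle above 0.03 m and distance between each of elevator_handle, mouth_mirror_handle and curette_handle above 0.03 m and distance between each of elevator_handle, mouth_mirror_handle, curette_handle and scalpel_handle above 0.03 m and distance between each of elevator_handle, mouth_mirror_handle, curette_handle, scalpel_handle and contra_angle_handle above 0.03 m and contact force between the fingers and elevator below 0.05 N and contact force between the fingers and mouth_mirror below 0.05 N and contact force between the fingers and curette below 0.05 N and contact force between the fingers and scalpel below 0.05 N and contact force between the fingers and contra_angle below 0.05 N), for 0.3 s.
3. with all of them racked, the pump head is pressed down once (value of joint pump_cap above 0.0095 m and x of elevator_handle in the frame of rack between -0.018 and 0.018 m and y of elevator_handle in the frame of rack between -0.125 and 0.125 m and z of elevator_handle in the frame of rack between 0.044 and 0.052 m and angle between the x axis of each of elevator, mouth_mirror, curette, scalpel, contra_angle and the x axis of rack, either way round below 0.3 rad and linear speed of each of elevator, mouth_mirror, curette, scalpel, contra_angle below 0.02 m/s and x of mouth_mirror_handle in the frame of rack between -0.018 and 0.018 m and y of mouth_mirror_handle in the frame of rack between -0.125 and 0.125 m and z of mouth_mirror_handle in the frame of rack between 0.0425 and 0.0505 m and x of curette_handle in the frame of rack between -0.018 and 0.018 m and y of curette_handle in the frame of rack between -0.125 and 0.125 m and z of curette_handle in the frame of rack between 0.0425 and 0.0505 m and x of scalpel_handle in the frame of rack between -0.018 and 0.018 m and y of scalpel_handle in the frame of rack between -0.125 and 0.125 m and z of scalpel_handle in the frame of rack between 0.042 and 0.05 m and x of contra_angle_handle in the frame of rack between -0.018 and 0.018 m and y of contra_angle_handle in the frame of rack between -0.125 and 0.125 m and z of contra_angle_handle in the frame of rack between 0.046 and 0.054 m and distance between elevator_handle and mouth_mirror_handle above 0.03 m and distance between each of elevator_handle, mouth_mirror_handle and curette_handle above 0.03 m and distance between each of elevator_handle, mouth_mirror_handle, curette_handle and scalpel_handle above 0.03 m and distance between each of elevator_handle, mouth_mirror_handle, curette_handle, scalpel_handle and contra_angle_handle above 0.03 m), for 0.05 s.
4. the pump head is up again, having been pressed once (value of joint pump_cap below 0.002 m), for 0.1 s.
5. with all of them racked, the pump head is pressed down a second time (all of step 3), for 0.05 s.
6. the pump head is up again, having been pressed a second time (value of joint pump_cap below 0.002 m), for 0.1 s.
7. the selector stands at the three dots (value of joint selector between 1.26 and 1.54 rad), for 0.2 s.
At the end, for the whole second after the job is handed in: Each instrument at rest, released, across both combs, one to a notch: handle centre within 18 mm of the rest's centre line and 4 mm of seated height, along rack x within 0.3 rad, handles over 30 mm apart; pump head up (under 2 mm); selector within 0.14 rad of three dots (all of step 7 and x of elevator_handle in the frame of rack between -0.018 and 0.018 m and y of elevator_handle in the frame of rack between -0.125 and 0.125 m and z of elevator_handle in the frame of rack between 0.044 and 0.052 m and angle between the x axis of each of elevator, mouth_mirror, curette, scalpel, contra_angle and the x axis of rack, either way round below 0.3 rad and linear speed of each of elevator, mouth_mirror, curette, scalpel, contra_angle below 0.02 m/s and x of mouth_mirror_handle in the frame of rack between -0.018 and 0.018 m and y of mouth_mirror_handle in the frame of rack between -0.125 and 0.125 m and z of mouth_mirror_handle in the frame of rack between 0.0425 and 0.0505 m and x of curette_handle in the frame of rack between -0.018 and 0.018 m and y of curette_handle in the frame of rack between -0.125 and 0.125 m and z of curette_handle in the frame of rack between 0.0425 and 0.0505 m and x of scalpel_handle in the frame of rack between -0.018 and 0.018 m and y of scalpel_handle in the frame of rack between -0.125 and 0.125 m and z of scalpel_handle in the frame of rack between 0.042 and 0.05 m and x of contra_angle_handle in the frame of rack between -0.018 and 0.018 m and y of contra_angle_handle in the frame of rack between -0.125 and 0.125 m and z of contra_angle_handle in the frame of rack between 0.046 and 0.054 m and distance between elevator_handle and mouth_mirror_handle above 0.03 m and distance between each of elevator_handle, mouth_mirror_handle and curette_handle above 0.03 m and distance between each of elevator_handle, mouth_mirror_handle, curette_handle and scalpel_handle above 0.03 m and distance between each of elevator_handle, mouth_mirror_handle, curette_handle, scalpel_handle and contra_angle_handle above 0.03 m and contact force between the fingers and elevator below 0.05 N and contact force between the fingers and mouth_mirror below 0.05 N and contact force between the fingers and curette below 0.05 N and contact force between the fingers and scalpel below 0.05 N and contact force between the fingers and contra_angle below 0.05 N and value of joint pump_cap below 0.002 m); the robot touches nothing.
It fails at once if the dappen dish is shoved or tipped (distance of dappen_dish from where it was at the start of the episode above 0.03 m or angle between dappen_dish's own z axis and vertical above 0.5 rad).
It fails at once if the gauze packet is shoved or tipped (distance of gauze_packet from where it was at the start of the episode above 0.03 m or angle between gauze_packet's own z axis and vertical above 0.5 rad).
It fails at once if the timer is shoved or tipped (distance of timer from where it was at the start of the episode above 0.03 m or angle between timer's own z axis and vertical above 0.5 rad).
Of elevator, mouth_mirror, curette, scalpel, contra_angle only 3 to 5 are there at a start; the rules pass over those that are not, and their reading is None.
At some moment in a run one of elevator, mouth_mirror, curette, scalpel, contra_angle may be knocked a few centimetres aside while the robot is not near it.
Once in a run the grip may slacken for a moment while it holds something.
It also fails if it takes over 210 s, if anything falls off the work surface, if the arm or the gripper's body presses on something with over 40 N, if the wrist force passes 120 N, or if a joint passes its speed limit or range.

### The arm

A 6-joint arm with a two-finger parallel gripper is mounted at the origin on a cart in front of the work surface, level with it; the furniture and walls round the work are solid. World frame = base frame: x ahead of the robot, y to its left, z up, the work surface at z = 0. Lengths are in m, angles in degrees, forces in N, time in s.
With the tool pointing down it reaches from about 0.4 to 0.825 m from the base axis. Payload 7 kg.
Tool frame: the origin (TCP) lies midway between the tips of the shut fingers; the grasp point (between the pads) lies 19 mm behind it; z points along the fingers, y is the line along which they close (so a half turn about z gives the same grasp; the last joint's range is limited). The gripper opens to 88 mm and grips with 3 to 60 N. Pads are 19 mm wide; open, the fingers measure 130 mm over their backs; the gripper's body (78 mm by 193 mm) begins 47 mm behind the grasp point.
Start: joints at [81.538, 20.546, 0.682, 0, -70.136, -16.507], TCP at [0.285, 0.612, 0.227] pointing down, gripper open.
Joint ranges: [-176.03, 176.03], [-82.01, 121.73], [-58.28, 71.71], [-173.87, 95.51], [-174.79, -0.11], [-173.66, 173.66]. Speed limits (degrees/s): [136.94, 136.94, 172.46, 180, 180, 180].

### API

Orientations are given as [roll, pitch, yaw] about the fixed x, y, z axes, in that order (R = Rz(yaw) Ry(pitch) Rx(roll)).
In Python, from plant import telemetry, viewer, workorder gives the robot as it stands. The module is installed in compiled form; this text tells all that it offers.
- The arm moves only by the tool carry_out, never from a script. Its argument "rows" is a list of rows, each a list of 6 numbers: the shift along the tool's x, y, z in m, then the turn, a rotation vector about the tool's x, y, z in rad. In form: [[tx, ty, tz, ax, ay, az], ...]. A call has 1 to 8 rows; each row is the pose to reach, as a shift and turn from the pose commanded when the call began, along the tool's axes at that moment; what a row does not reach only later rows make up. A row lasts 1/8 s, in which the tool goes at most 62.5 mm and 10.7 degrees, less where a joint would pass 70% of its speed; a pose out of reach is approached as far as the arm can. A call with a gripper value outside its range is refused whole. "grip" is the gripper's target within -1 to 1 (fully open at 1, half-way at 0, shut at -1), set as the call begins (left out, the last holds). The fingers move at their own pace and stop on an object; the grip force is fixed at half the most. Time passes only in rows, so rows that repeat a pose let the fingers close. It gives the time, the measured TCP pose, the force, the opening and the grip force at its end, in the units of the state.
- telemetry.get_obs(): the state, without advancing time (a new reading comes with each control period).
- viewer.snapshot(name): name is "scene" or "top" or "wrist"; returns the picture (384x512x3 uint8, red, green, blue); there is no depth.
- viewer.camera_info(name): a dict with "intrinsics" (3x3 intrinsics, pixels), "k1" (the pictures are not rectified: a ray, as slopes to the right and down, at radius r is drawn at 1 + k1 r^2 times it, then the intrinsics apply), "extrinsics" (4x4, takes a point from camera to world coordinates); the wrist camera has in their place "tool_from_camera" (4x4, takes a point from camera to tool coordinates, whose origin is the TCP and whose axes are the flange's). Camera axes: x right, y down, z forward; pixel columns grow to the right and rows downward; lengths in m; the calibration is good to about 2 mm. A picture is of the moment at which its call begins: read the wrist's pose just before it. camera_info takes no time and is no camera call.
- workorder.close_job(): hands the job in; it is judged then, once.
The state is a dict: "clock": time; "joint_pos": joint angles; "qvel": joint speeds; "tau": joint torques, N m; "tool_pos": TCP position; "orientation": TCP orientation; "force": force on the tool from outside, world axes, zero at the start; "moment": the same for the moment, N m; "opening": finger opening in m; "gripper_force": force on a finger pad.
Only numpy, scipy, OpenCV 4.12 (cv2) and the standard library are available. Lean on these libraries where they do the work, as an engineer would, in place of code of your own. Each camera call takes 0.05 s, during which the arm holds its last target. There are 200 camera calls.

## Working session

There is one attempt and no reset: what is moved stays moved. The work goes in short steps, Python scripts to look and compute and a tool call to move; the robot and the scene stay as the last step left them, time stands still between calls to the robot, and variables do not carry over. Pictures are saved under pics/ and viewed, at most 14 in all, crops included, and the job is handed in when it is done.

Besides the shell and the picture viewer there is one more tool, called after ">>>" as a command line: name --pt "numbers of a row" for each row, then --argument value for the rest. carry_out: Moves the arm, as the interface text tells. Its arguments: {"type":"object","properties":{"rows":{"type":"array"},"grip":{"type":"number"}},"required":["rows"]}

```bash
mkdir -p pics; cat > h.py <<'E'
import numpy as np, cv2
from scipy.spatial.transform import Rotation as R
from plant import telemetry, viewer, workorder
def pose():
    o=telemetry.get_obs(); T=np.eye(4)
    T[:3,:3]=R.from_euler('xyz',o['orientation'],degrees=True).as_matrix(); T[:3,3]=o['tool_pos']; return T
def snap(name,f=None):
    T=pose() if name=='wrist' else None
    im=viewer.snapshot(name)[:,:,::-1].copy()
    if f: cv2.imwrite('pics/'+f,im)
    return im,cam(name,T)
def cam(name,T=None):
    c=viewer.camera_info(name)
    E=np.array(T@np.array(c['tool_from_camera'])) if name=='wrist' else np.array(c['extrinsics'])
    return np.array(c['intrinsics']),c['k1'],E
def ray(C,u,v):
    K,k1,E=C
    d=np.linalg.solve(K,[u,v,1]); d=d[:2]; s=d.copy()
    for _ in range(30): s=d/(1+k1*(s@s))
    return E[:3,3],E[:3,:3]@np.array([s[0],s[1],1])
def pt(C,u,v,z):
    o,d=ray(C,u,v); return o+d*(z-o[2])/d[2]
def px(C,P):
    K,k1,E=C
    p=E[:3,:3].T@(np.array(P)-E[:3,3]); s=p[:2]/p[2]; s=s*(1+k1*(s@s)); return (K@[s[0],s[1],1])[:2]
E
python3 - <<'E'
from h import *
o=telemetry.get_obs(); print(o)
a,C=snap('top','top0.png'); print(C)
b,C=snap('scene','scene0.png'); print(C)
w,C=snap('wrist','wrist0.png'); print(C, viewer.camera_info('wrist')['tool_from_camera'])
cv2.imwrite('pics/topbig.png',cv2.resize(a,(800,600),interpolation=cv2.INTER_CUBIC))
E
```

```text
{'clock': 0.0, 'joint_pos': array([ 8.15358325e+01,  2.05937004e+01,  6.34360353e-01, -2.08593566e-02,
       -7.01369637e+01, -1.65059564e+01]), 'qvel': array([-8.24620691e-02,  5.32873172e-05, -8.81806583e-02,  6.08320768e-02,
       -9.88034350e-02,  3.06590174e-02]), 'tau': array([-3.92526545e-04, -5.82717705e+01,  2.93058264e+01,  6.99741304e+00,
        6.99909084e-03, -1.47222440e-04]), 'tool_pos': array([0.28477132, 0.61144474, 0.22559926]), 'orientation': array([ 1.79902093e+02, -8.56321259e-03, -2.49772205e+01]), 'force': array([ 0.51125134,  0.81700169, -0.19162507]), 'moment': array([0.00487933, 0.00598068, 0.00494544]), 'gripper_force': 0.0, 'opening': 0.08733035298770259}
(array([[351.5716392 ,   0.        , 254.49938157],
       [  0.        , 351.5716392 , 191.19417698],
       [  0.        ,   0.        ,   1.        ]]), -0.03327100203301244, array([[-0.02785538, -0.99118622,  0.12951429,  0.35384862],
       [-0.99956057,  0.0263053 , -0.01366407, -0.00965402],
       [ 0.01013673, -0.129838  , -0.9914834 ,  1.18639356],
       [ 0.        ,  0.        ,  0.       
[... 436 characters left out ...]
  ]]))
(array([[295.00508704,   0.        , 254.49232634],
       [  0.        , 295.00508704, 194.1219349 ],
       [  0.        ,   0.        ,   1.        ]]), 0.0011329017702427218, array([[-0.42248029, -0.8697272 , -0.25511762,  0.35468335],
       [-0.90637024,  0.40597031,  0.1169662 ,  0.58064647],
       [ 0.00184149,  0.28064693, -0.95980931,  0.38486732],
       [ 0.        ,  0.        ,  0.        ,  1.        ]])) [[-2.62223535e-04 -9.59766065e-01 -2.80800699e-01  7.63973879e-02]
 [ 9.99999929e-01 -3.27217005e-04  1.84573121e-04 -1.31977228e-03]
 [-2.69029782e-04 -2.80800631e-01  9.59766083e-01 -1.59166517e-01]
 [ 0.00000000e+00  0.00000000e+00  0.00000000e+00  1.00000000e+00]]
```

View pics/topbig.png

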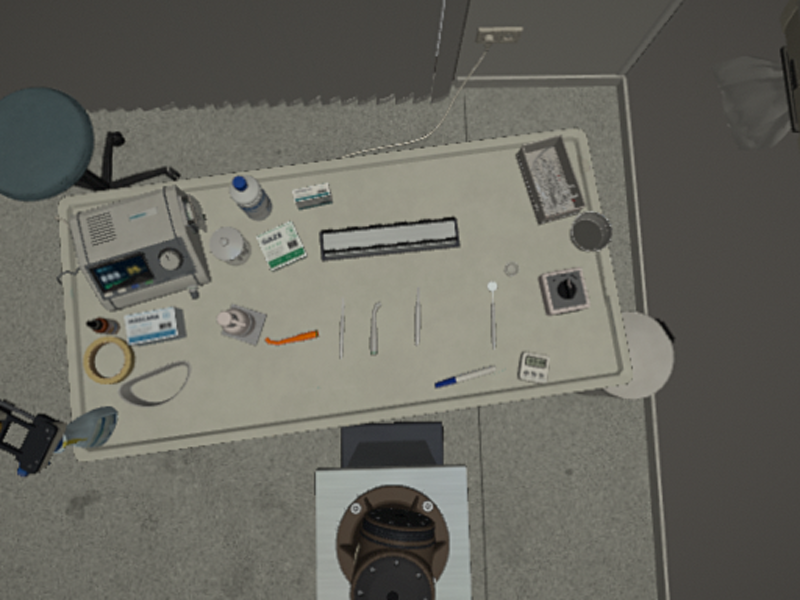

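View pics/scene0.png

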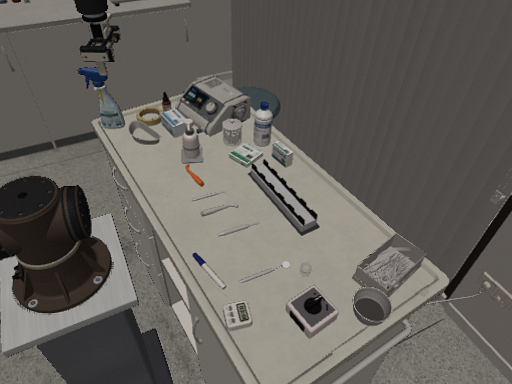

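The top view (800x600) shows the pump at (235,320), orange look-alike at (292,339), thin instrument at (342,330), contra-angle at (375,328), another instrument at (418,318), mouth mirror at (492,315), rack at (390,238), selector at (567,290), dish at (511,269), timer at (534,367) and a pen at (465,377). Next I'll measure and enlarge the instruments.

```bash
python3 - <<'E'
from h import *
a=cv2.imread('pics/top0.png'); C=cam('top')
c=a[165:245,140:335]; cv2.imwrite('pics/c1.png',cv2.resize(c,None,fx=4,fy=4,interpolation=cv2.INTER_CUBIC))
# difference from local table colour
bg=cv2.medianBlur(a,61); d=np.abs(a.astype(int)-bg).sum(2)
m=(d>36).astype(np.uint8); m[:80]=0; m[260:]=0
n,l,s,ce=cv2.connectedComponentsWithStats(m)
for i in range(1,n):
    if s[i,4]<25 or s[i,4]>3000 or not(120<ce[i][0]<400 and 110<ce[i][1]<260): continue
    ys,xs=np.where(l==i); P=np.array([pt(C,x,y,0.005)[:2] for x,y in zip(xs,ys)])
    r=cv2.minAreaRect((P*1000).astype(np.float32))
    q=P-P.mean(0); w,V=np.linalg.eigh(q.T@q); ax=V[:,1]; t=q@ax
    print(ce[i].round(),s[i,4],'mean',P.mean(0).round(3),'ang',np.degrees(np.arctan2(ax[1],ax[0])).round(1),'e1',(P.mean(0)+ax*t.min()).round(3),'e2',(P.mean(0)+ax*t.max()).round(3),np.round(r[1]))
for n,u,v,z in [('pump',235,311,.148),('sel',567,288,.0675),('rackL',322,247,.04),('rackR',457,231,.04)]:
    print(n,pt(C,u/1.5625,v/1.5625,z).round(3))
E
```

```text
[200. 126.] 300 mean [0.742 0.156] ang 100.9 e1 [0.75  0.116] e2 [0.734 0.199] [51. 85.]
[248. 154.] 1154 mean [ 0.638 -0.006] ang 94.2 e1 [ 0.65  -0.164] e2 [0.627 0.143] [ 75. 308.]
[180. 158.] 524 mean [0.63  0.226] ang -144.5 e1 [0.674 0.257] e2 [0.589 0.196] [93. 88.]
[153. 162.] 181 mean [0.62  0.318] ang 157.4 e1 [0.663 0.301] e2 [0.59  0.331] [52. 81.]
[327. 172.] 49 mean [ 0.567 -0.276] ang 113.5 e1 [ 0.574 -0.291] e2 [ 0.561 -0.261] [31. 28.]
[315. 184.] 41 mean [ 0.528 -0.231] ang -179.5 e1 [ 0.541 -0.231] e2 [ 0.5   -0.232] [17. 41.]
[239. 212.] 124 mean [0.437 0.028] ang 175.9 e1 [0.504 0.024] e2 [0.389 0.032] [ 19. 115.]
[267. 207.] 105 mean [ 0.454 -0.066] ang 176.7 e1 [ 0.501 -0.068] e2 [ 0.406 -0.063] [14. 95.]
[155. 207.] 517 mean [0.463 0.31 ] ang 68.2 e1 [0.447 0.268] e2 [0.484 0.362] [100.  74.]
[314. 210.] 45 mean [ 0.44  -0.226] ang 178.8 e1 [ 0.493 -0.228] e2 [ 0.395 -0.225] [ 3. 98.]
[218. 217.] 44 mean [0.423 0.1  ] ang -179.9 e1 [0.475 0.1  ] e2 [0.384 0.1  ] [ 7. 91.]
[188. 216.] 183 mean [0.43  0.201] ang 98.7 e1 [0.438 0.147] e2 [0.42  0.263] [ 24. 117.]
[294. 241.] 167 mean [ 0.337 -0.153] ang 107.6 e1 [ 0.36  -0.227] e2 [ 0.319 -0.098] [ 20. 136.]
pump [0.474 0.286 0.148]
sel [ 0.513 -0.377  0.068]
rackL [0.619 0.133 0.04 ]
rackR [ 0.647 -0.157  0.04 ]
```

View pics/c1.png

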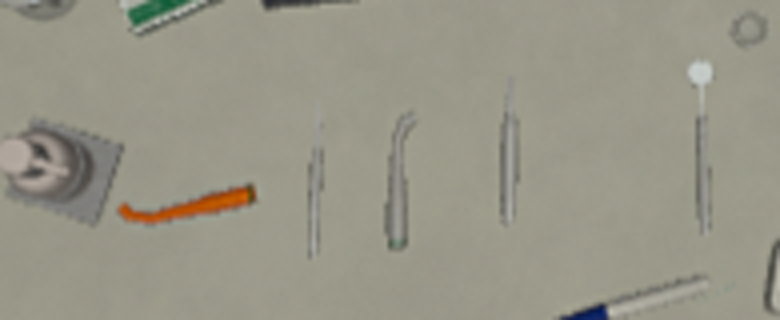

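Naming the candidates in crop c1: (316,180) is a thin 130 mm piece, the scalpel. (398,180) is the grey contra-angle; the orange one at (190,205) is the look-alike and stays. (508,160) is the thick straight elevator, (702,150) the mouth mirror. The pen at (640,295) isn't part of the job. There's no curette, so four instruments. I'll go above the knob first.

>>> carry_out --pt "0 0 -0.2 0 0 0" --pt "0 0 -0.2 0 0 0" --pt "0 0 -0.2 0 0 0" --pt "0 0 -0.2 0 0 0" --pt "0.177 0.1435 -0.2 0 0 -0.436" --pt "0.177 0.1435 -0.2 0 0 -0.436" --pt "0.177 0.1435 -0.2 0 0 -0.436" --pt "0.177 0.1435 -0.2 0 0 -0.436" --grip 1

```text
clock: 1.15
tool_pos: [0.3854, 0.4045, 0.4265]
orientation: [180.0, 0.0, 0.0]
force: [0.4, 0.3, -0.9]
opening: 0.0873
gripper_force: 0.0
```

>>> carry_out --pt "0.125 0.45 0.05 0 0 0" --pt "0.125 0.45 0.05 0 0 0" --pt "0.125 0.45 0.05 0 0 0" --pt "0.125 0.45 0.05 0 0 0" --pt "0.125 0.45 0.05 0 0 0" --pt "0.125 0.45 0.05 0 0 0" --pt "0.125 0.45 0.05 0 0 0" --pt "0.125 0.45 0.05 0 0 0"

```text
clock: 2.15
tool_pos: [0.5097, -0.0456, 0.3754]
orientation: [180.0, 0.1, -0.1]
force: [0.1, 0.2, 0.8]
opening: 0.0875
gripper_force: 0.0
```

>>> carry_out --pt "0 0.326 0.15 0 0 0" --pt "0 0.326 0.15 0 0 0" --pt "0 0.326 0.15 0 0 0" --pt "0 0.326 0.15 0 0 0" --pt "0 0.326 0.15 0 0 0" --pt "0 0.326 0.15 0 0 0" --pt "0 0.326 0.15 0 0 0" --pt "0 0.326 0.15 0 0 0"

```text
clock: 3.15
tool_pos: [0.5096, -0.3688, 0.226]
orientation: [-180.0, 0.1, -0.0]
force: [0.5, 0.5, 0.3]
opening: 0.0878
gripper_force: 0.0
```

```bash
python3 - <<'E'
from h import *
o=telemetry.get_obs(); print({k:np.round(o[k],3) for k in('clock','joint_pos','tool_pos','orientation','force')})
w,C=snap('wrist','w1.png'); print(C[2].round(4).tolist())
E
```

```text
{'clock': np.float64(3.15), 'joint_pos': array([-1.81480e+01,  1.63330e+01, -5.45900e+00, -6.00000e-03,
       -6.82790e+01,  1.08122e+02]), 'tool_pos': array([ 0.51 , -0.369,  0.226]), 'orientation': array([-1.79973e+02,  6.60000e-02, -2.80000e-02]), 'force': array([0.462, 0.5  , 0.348])}
[[-0.0008, -0.9594, -0.282, 0.5867], [-1.0, 0.0006, 0.0006, -0.368], [-0.0004, 0.282, -0.9594, 0.385], [0.0, 0.0, 0.0, 1.0]]
```

View pics/w1.png

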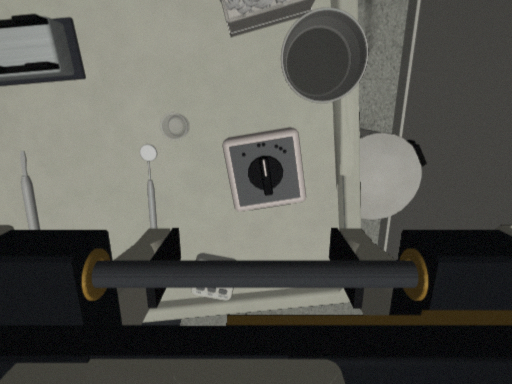

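The wrist view shows the control box at (264,168): single dot (243,154), double (261,144), triple (281,150). The bar on the knob at (266,173) has its white pointer up, towards about two dots. I'll measure it numerically.

```bash
python3 - <<'E'
from h import *
T=pose(); T[:3,3]=[0.5096,-0.3688,0.226]
a=cv2.imread('pics/w1.png'); C=cam('wrist',T)
c=a[120:220,215:315]; cv2.imwrite('pics/c2.png',cv2.resize(c,None,fx=6,fy=6,interpolation=cv2.INTER_CUBIC))
hsv=cv2.cvtColor(a,cv2.COLOR_BGR2HSV); g=a.max(2)
# box top face outline: bright pinkish-white ring
m=np.zeros(g.shape,np.uint8); m[120:220,215:315]=((a[...,2].astype(int)-a[...,0])[120:220,215:315]>5)&(g[120:220,215:315]>150)
np.set_printoptions(linewidth=250)
dk=np.zeros(g.shape,np.uint8); dk[130:205,228:303]=g[130:205,228:303]<40
n,l,s,ce=cv2.connectedComponentsWithStats(dk)
for i in range(1,n):
    if s[i,4]>2: print(ce[i].round(1),s[i],pt(C,*ce[i],.043).round(4))
w=np.zeros(g.shape,np.uint8); w[150:205,245:290]=g[150:205,245:290]>120
n,l,s,ce=cv2.connectedComponentsWithStats(w)
for i in range(1,n):
    print('W',ce[i].round(1),s[i],pt(C,*ce[i],.0675).round(4))
E
```

```text
[263. 144.] [262 143   3   3   5] [ 0.5465 -0.3777  0.043 ]
[258.2 144.6] [257 144   3   2   5] [ 0.5458 -0.3721  0.043 ]
[275.8 145.6] [275 145   3   2   5] [ 0.5447 -0.3924  0.043 ]
[280.3 148. ] [279 147   3   3   7] [ 0.5419 -0.3977  0.043 ]
[284.2 150.6] [283 150   3   2   5] [ 0.5389 -0.4023  0.043 ]
[243.2 153.8] [242 153   3   3   6] [ 0.5351 -0.3547  0.043 ]
[265.2 173.5] [248 156  35  39 901] [ 0.5118 -0.3806  0.043 ]
W [264.3 167.4] [263 160   4  16  26] [ 0.5239 -0.3786  0.0675]
W [276.3 202.4] [253 199  37   6 124] [ 0.4838 -0.3925  0.0675]
```

View pics/c2.png

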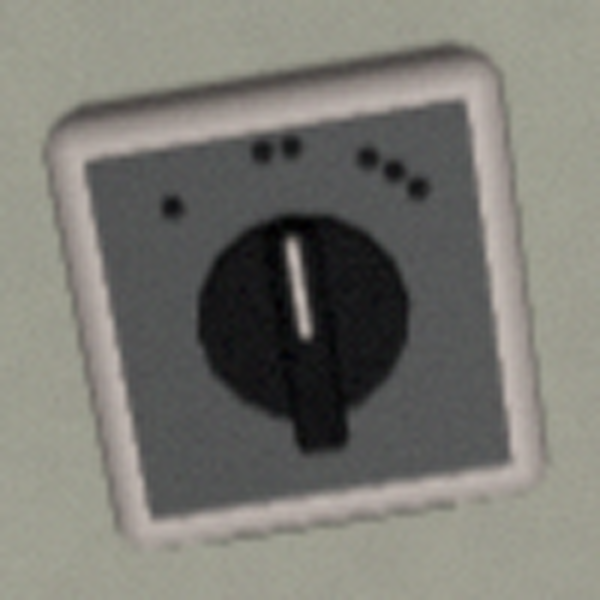

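Dots put the knob centre at (0.513,-0.380) with box yaw 9°; the pointer reads about two dots. I'll grasp the bar at yaw 9°.

>>> carry_out --pt "0.003 0.01 0.1 0 0 -0.157" --pt "0.003 0.01 0.1 0 0 -0.157" --pt "0.003 0.01 0.13 0 0 -0.157" --pt "0.003 0.01 0.15 0 0 -0.157" --pt "0.003 0.01 0.165 0 0 -0.157" --pt "0.003 0.01 0.174 0 0 -0.157" --pt "0.003 0.01 0.174 0 0 -0.157"

```text
clock: 4.08
tool_pos: [0.5131, -0.3786, 0.0526]
orientation: [-180.0, 0.0, 9.0]
force: [-0.2, -0.3, 0.1]
opening: 0.0874
gripper_force: 0.0
```

>>> carry_out --pt "0 0 0 0 0 0" --pt "0 0 0 0 0 0" --pt "0 0 0 0 0 0" --pt "0 0 0 0 0 0" --pt "0 0 0 0 0 0" --pt "0 0 0 0 0 0" --grip -1

```text
clock: 4.82
tool_pos: [0.513, -0.3789, 0.0526]
orientation: [-180.0, 0.0, 9.0]
force: [-0.5, -0.4, 0.0]
opening: 0.0336
gripper_force: 0.0
```

>>> carry_out --pt "0 0 0 0 0 0" --pt "0 0 0 0 0 0" --pt "0 0 0 0 0 0" --pt "0 0 0 0 0 0" --pt "0 0 0 0 0 0" --pt "0 0 0 0 0 0"

```text
clock: 5.58
tool_pos: [0.5134, -0.381, 0.0526]
orientation: [179.9, -0.0, 9.0]
force: [0.4, -12.2, -5.2]
opening: 0.0098
gripper_force: 30.0
```

>>> carry_out --pt "0 0 0 0 0 -0.1" --pt "0 0 0 0 0 -0.2" --pt "0 0 0 0 0 -0.3" --pt "0 0 0 0 0 -0.4" --pt "0 0 0 0 0 -0.5" --pt "0 0 0 0 0 -0.6" --pt "0 0 0 0 0 -0.71" --pt "0 0 0 0 0 -0.71"

```text
clock: 6.58
tool_pos: [0.5129, -0.3803, 0.0526]
orientation: [179.9, 0.1, 49.8]
force: [-0.9, -7.4, -1.9]
opening: 0.0094
gripper_force: 30.0
```

>>> carry_out --pt "0 0 0 0 0 0" --pt "0 0 0 0 0 0" --pt "0 0 0 0 0 0" --pt "0 0 0 0 0 0" --pt "0 0 -0.06 0 0 0" --pt "0 0 -0.12 0 0 0" --pt "0 0 -0.175 0 0 0" --pt "0 0 -0.175 0 0 0" --grip 1

```text
clock: 7.58
tool_pos: [0.5153, -0.3801, 0.2335]
orientation: [179.5, -0.1, 49.7]
force: [-0.4, 0.4, -0.2]
opening: 0.0838
gripper_force: 0.0
```

```bash
cat > knob.py <<'E'
from h import *
import sys
w,C=snap('wrist'); u,v=px(C,[.513,-.380,.0675]); 
D=[px(C,p) for p in ([.5351,-.3547,.043],[.54615,-.3749,.043],[.5419,-.3974,.043])]
u0,v0=int(u),int(v); g=w.max(2)
m=np.zeros(g.shape,np.uint8); cv2.circle(m,(u0,v0),18,1,-1); m&=(g>110).astype(np.uint8)
ys,xs=np.where(m); P=np.array([pt(C,x,y,.0675)[:2] for x,y in zip(xs,ys)])
q=P-P.mean(0); W,V=np.linalg.eigh(q.T@q); ax=V[:,1]; d=P.mean(0)-[.513,-.380]; ax*=np.sign(ax@d)
print(len(P),'pointer yaw',np.degrees(np.arctan2(ax[1],ax[0])),'via centre',np.degrees(np.arctan2(d[1],d[0])),'selector',0.7+np.radians(9-np.degrees(np.arctan2(ax[1],ax[0]))),'px',u0,v0)
for x,y in D: cv2.circle(w,(int(x),int(y)),1,(0,0,255),-1)
c=w[max(v0-50,0):v0+50,max(u0-50,0):u0+50]; cv2.imwrite('pics/'+sys.argv[1],cv2.resize(c,None,fx=5,fy=5,interpolation=cv2.INTER_CUBIC))
E
python3 knob.py k1.png
```

```text
40 pointer yaw 51.18212125147819 via centre 51.37056487894323 selector -0.03621690131376554 px 251 180
```

View pics/k1.png

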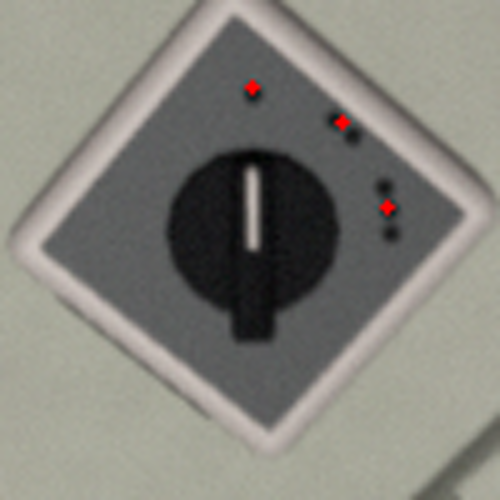

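The view shows the pointer at (250,165) in line with the single dot (251,88), so the selector reads about -0.03 and standby is set. Next is an overview of the instruments.

>>> carry_out --pt "0 0 -0.1 0 0 0" --pt "0.1915 -0.2844 -0.1 0 0 0.867" --pt "0.1915 -0.2844 -0.1 0 0 0.867" --pt "0.1915 -0.2844 -0.1 0 0 0.867" --pt "0.1915 -0.2844 -0.1 0 0 0.867" --pt "0.1915 -0.2844 -0.1 0 0 0.867" --pt "0.1915 -0.2844 -0.1 0 0 0.867" --pt "0.1915 -0.2844 -0.1 0 0 0.867" --grip 0.3

```text
clock: 8.62
tool_pos: [0.419, -0.0456, 0.3273]
orientation: [-179.9, -0.0, 0.4]
force: [0.3, -1.0, 0.6]
opening: 0.0571
gripper_force: 0.0
```

```bash
cat > inst.py <<'E'
from h import *
import sys
T=pose(); print(T[:3,3].round(4))
w,C=snap('wrist',sys.argv[1]); bg=cv2.medianBlur(w,75)
d=np.abs(w.astype(int)-bg).sum(2); m=(d>30).astype(np.uint8); m=cv2.morphologyEx(m,cv2.MORPH_CLOSE,np.ones((3,3)))
n,l,s,ce=cv2.connectedComponentsWithStats(m)
for i in range(1,n):
    if s[i,4]<30 or s[i,4]>3000 or s[i,1]+s[i,3]>250: continue
    ys,xs=np.where(l==i); P=np.array([pt(C,x,y,0.005)[:2] for x,y in zip(xs,ys)])
    q=P-P.mean(0); W,V=np.linalg.eigh(q.T@q); ax=V[:,1]; ax*=np.sign(ax[0]); t=q@ax
    t0,t1=np.percentile(t,[1,99]); 
    # handle axis: line fit to the 20..60 mm stretch from blunt (near) end
    k=(t<t.min()+.075); H=P[k]; h=H-H.mean(0); W2,V2=np.linalg.eigh(h.T@h); a2=V2[:,1]*np.sign(V2[0,1])
    b=H.mean(0)+a2*(h@a2).min()
    print('px',ce[i].round(),s[i,4],'len %.3f wid %.4f'%(t.max()-t.min(),4*np.sqrt(W[0]/len(P))),'blunt',b.round(4),'yaw %.1f'%np.degrees(np.arctan2(a2[1],a2[0])),'c+.042',(b+.042*a2).round(4))
E
python3 inst.py w2.png
```

```text
[ 0.419  -0.0456  0.3273]
px [410.  60.] 396 len 0.040 wid 0.0343 blunt [ 0.5606 -0.258 ] yaw -73.8 c+.042 [ 0.5723 -0.2983]
px [469.  98.] 2727 len 0.100 wid 0.1104 blunt [ 0.4534 -0.4413] yaw 61.0 c+.042 [ 0.4738 -0.4045]
px [371. 119.] 541 len 0.146 wid 0.0170 blunt [ 0.3945 -0.2269] yaw -1.0 c+.042 [ 0.4365 -0.2276]
px [494.  97.] 898 len 0.062 wid 0.0457 blunt [ 0.5014 -0.4474] yaw 69.3 c+.042 [ 0.5163 -0.4081]
px [268. 129.] 547 len 0.125 wid 0.0152 blunt [ 0.4052 -0.0626] yaw -2.9 c+.042 [ 0.4472 -0.0648]
px [ 30. 129.] 2836 len 0.117 wid 0.0874 blunt [0.4168 0.3405] yaw -13.6 c+.042 [0.4576 0.3306]
px [209. 139.] 627 len 0.118 wid 0.0211 blunt [0.3877 0.0311] yaw -1.2 c+.042 [0.4297 0.0302]
px [167. 148.] 354 len 0.110 wid 0.0121 blunt [0.3839 0.1011] yaw -3.2 c+.042 [0.4258 0.0988]
px [104. 150.] 725 len 0.121 wid 0.0212 blunt [0.4212 0.2663] yaw -86.0 c+.042 [0.4241 0.2245]
px [324. 205.] 775 len 0.139 wid 0.0203 blunt [ 0.3183 -0.0965] yaw -74.8 c+.042 [ 0.3293 -0.137 ]
```

View pics/w2.png

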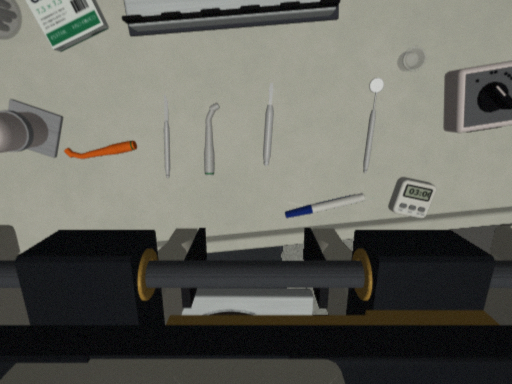

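The view shows scalpel (167,148), contra-angle (209,139), elevator (268,129) and mirror (371,119), matching the earlier identification. One look at the rack next.

>>> carry_out --pt "0.13 -0.04 0.03 0 0 0" --pt "0.13 -0.04 0.03 0 0 0" --pt "0.13 -0.04 0.03 0 0 0" --pt "0.13 -0.04 0.03 0 0 0" --pt "0.13 -0.04 0.03 0 0 0"

```text
clock: 9.3
tool_pos: [0.5493, -0.0099, 0.2975]
orientation: [180.0, 0.0, -0.1]
force: [-0.2, -0.2, 0.9]
opening: 0.0569
gripper_force: 0.0
```

```bash
python3 - <<'E'
from h import *
w,C=snap('wrist','w3.png'); print(pose()[:3,3].round(4))
g=w.max(2)
# bright aluminium trough floor between the combs (z=.034)
for nm,m,z in [('plate+combs dark',(g<75),.006),('trough',((g>185)),.034)]:
    m=m.astype(np.uint8); m[215:]=0
    n,l,s,ce=cv2.connectedComponentsWithStats(m)
    for i in np.argsort(-s[1:,4])[:4]+1:
        ys,xs=np.where(l==i); P=np.array([pt(C,x,y,z)[:2] for x,y in zip(xs,ys)])
        r=cv2.minAreaRect((P*1000).astype(np.float32)); print(nm,ce[i].round(),s[i,4],np.round(r[0],1),np.round(r[1],1),round(r[2],2))
E
```

```text
[ 0.5493 -0.0097  0.298 ]
plate+combs dark [498.  36.] 1950 [ 718.  -343.5] [102.4  36.6] 13.74
plate+combs dark [254.  77.] 1460 [668.  -7.] [ 10.5 315. ] 4.48
plate+combs dark [257. 115.] 1328 [615.5 -10.9] [ 13.4 315. ] 4.47
plate+combs dark [470. 187.] 639 [ 503.6 -349.2] [90.9 19.6] 9.18
trough [83. 96.] 1520 [639.5 222.4] [60.3 80.6] 23.17
trough [118.   8.] 483 [745.2 165.9] [20.6 80.8] 10.58
trough [396. 171.] 118 [ 536.9 -215.5] [16.5 17.4] 7.94
trough [105. 130.] 72 [594.6 203.1] [ 3.5 79.3] 24.53
```

View pics/w3.png

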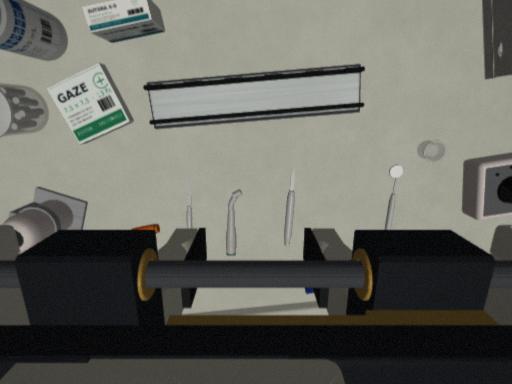

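The rack spans (148,85)–(362,105), with its two dark combs along (254,77) and (257,115). I'll cast these onto comb height.

```bash
python3 - <<'E'
from h import *
w=cv2.imread('pics/w3.png'); T=pose(); T[:3,3]=[.5493,-.0098,.2978]; C=cam('wrist',T)
g=w.max(2); cv2.imwrite('pics/c3.png',cv2.resize(w[60:132,140:370],None,fx=3.4,fy=5,interpolation=cv2.INTER_CUBIC))
m=(g<75).astype(np.uint8); m[215:]=0
n,l,s,ce=cv2.connectedComponentsWithStats(m); mid=[]
for c in [(254,77),(257,115)]:
    i=np.argmin(np.hypot(*(ce-c).T)+1e3*(s[:,4]<1000)); ys,xs=np.where(l==i)
    P=np.array([pt(C,x,y,.047)[:2] for x,y in zip(xs,ys)]); r=cv2.minAreaRect((P*1000).astype(np.float32)); print(np.round(r[0],1),np.round(r[1],1),r[2]); mid.append(np.array(r[0]))
print('mid',np.mean(mid,0),'sep',np.linalg.norm(mid[0]-mid[1]))
E
```

```text
[664.5  -7. ] [  9.6 286.7] 4.493903636932373
[616.7 -10.5] [ 12.2 286.6] 4.487004280090332
mid [640.572052    -8.74499512] sep 47.90015503003961
```

View pics/c3.png

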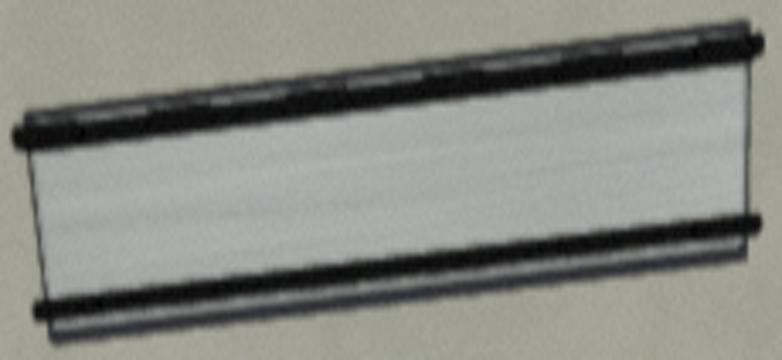

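The rack centre is about (0.6405,-0.009) with yaw 4.5°. First pick is the elevator at (0.448,-0.065), yaw -2.9°.

>>> carry_out --pt "-0.101 0.055 0.19 0 0 0.05" --pt "-0.101 0.055 0.19 0 0 0.05" --pt "-0.101 0.055 0.19 0 0 0.05" --pt "-0.101 0.055 0.19 0 0 0.05" --pt "-0.101 0.055 0.24 0 0 0.05" --pt "-0.101 0.055 0.275 0 0 0.05" --pt "-0.101 0.055 0.29 0 0 0.05" --pt "-0.101 0.055 0.2945 0 0 0.05" --grip 0

```text
clock: 10.35
tool_pos: [0.4485, -0.0642, 0.0031]
orientation: [180.0, 0.0, -2.9]
force: [0.3, 0.5, 0.9]
opening: 0.044
gripper_force: 0.0
```

>>> carry_out --pt "0 0 0 0 0 0" --pt "0 0 0 0 0 0" --pt "0 0 0 0 0 0" --pt "0 0 0 0 0 0" --pt "0 0 0 0 0 0" --pt "0 0 0 0 0 0" --grip -1

```text
clock: 11.1
tool_pos: [0.4493, -0.0638, 0.0035]
orientation: [-180.0, -0.0, -2.8]
force: [-1.8, 1.0, 6.1]
opening: 0.0118
gripper_force: 30.0
```

>>> carry_out --pt "0 0 -0.03 0 0 0" --pt "0 0 -0.06 0 0 0" --pt "0 0 -0.1 0 0 0" --pt "0 0 -0.1 0 0 0"

```text
clock: 11.6
tool_pos: [0.451, -0.0634, 0.1058]
orientation: [-179.9, -0.3, -2.8]
force: [0.4, 1.1, -0.5]
opening: 0.0119
gripper_force: 30.0
```

>>> carry_out --pt "0.196 -0.014 0 0 0 -0.129" --pt "0.196 -0.014 0 0 0 -0.129" --pt "0.196 -0.014 0 0 0 -0.129" --pt "0.196 -0.014 0 0 0 -0.129" --pt "0.196 -0.014 0 0 0 -0.129" --pt "0.196 -0.014 0.03 0 0 -0.129" --pt "0.196 -0.014 0.045 0 0 -0.129" --pt "0.196 -0.014 0.045 0 0 -0.129"

```text
clock: 12.6
tool_pos: [0.6438, -0.0598, 0.0571]
orientation: [180.0, 0.2, 4.5]
force: [-0.1, 0.1, 0.6]
opening: 0.0124
gripper_force: 30.0
```

>>> carry_out --pt "0 0 0.006 0 0 0" --pt "0 0 0.009 0 0 0" --pt "0 0 0.011 0 0 0" --pt "0 0 0.011 0 0 0"

```text
clock: 13.1
tool_pos: [0.6455, -0.0596, 0.0471]
orientation: [180.0, 0.0, 4.5]
force: [0.1, 0.6, 0.3]
opening: 0.012
gripper_force: 30.0
```

>>> carry_out --pt "0 0 0.0015 0 0 0" --pt "0 0 0.0015 0 0 0"

```text
clock: 13.35
tool_pos: [0.6456, -0.0596, 0.0457]
orientation: [-180.0, -0.0, 4.5]
force: [0.0, 0.1, -0.8]
opening: 0.012
gripper_force: 30.0
```

>>> carry_out --pt "0 0 0 0 0 0" --pt "0 0 0 0 0 0" --pt "0 0 0 0 0 0" --pt "0 0 0 0 0 0" --grip -0.35

```text
clock: 13.85
tool_pos: [0.6455, -0.0596, 0.0456]
orientation: [-180.0, -0.0, 4.5]
force: [0.1, 0.2, 0.8]
opening: 0.0284
gripper_force: 0.0
```

>>> carry_out --pt "0 0 -0.05 0 0 0" --pt "0 0 -0.1 0 0 0" --pt "-0.168 0.027 -0.255 0 0 0.0785" --pt "-0.168 0.027 -0.255 0 0 0.0785" --pt "-0.168 0.027 -0.255 0 0 0.0785" --pt "-0.168 0.027 -0.255 0 0 0.0785" --pt "-0.168 0.027 -0.255 0 0 0.0785" --pt "-0.168 0.027 -0.255 0 0 0.0785"

```text
clock: 14.85
tool_pos: [0.48, -0.0997, 0.3005]
orientation: [-180.0, -0.0, 0.0]
force: [0.3, -0.6, -0.1]
opening: 0.0283
gripper_force: 0.0
```

```bash
python3 inst.py w4.png | grep -v 'len 0.0'
```

```text
[ 0.48   -0.0997  0.3005]
px [338. 162.] 593 len 0.149 wid 0.0160 blunt [ 0.3936 -0.2267] yaw -1.3 c+.042 [ 0.4356 -0.2276]
px [174. 182.] 633 len 0.119 wid 0.0207 blunt [0.3863 0.0325] yaw -1.8 c+.042 [0.4283 0.0312]
px [131. 188.] 363 len 0.112 wid 0.0115 blunt [0.3829 0.1016] yaw -3.1 c+.042 [0.4248 0.0994]
px [ 66. 192.] 735 len 0.122 wid 0.0215 blunt [0.4206 0.2678] yaw -86.3 c+.042 [0.4233 0.2258]
```

View pics/w4.png

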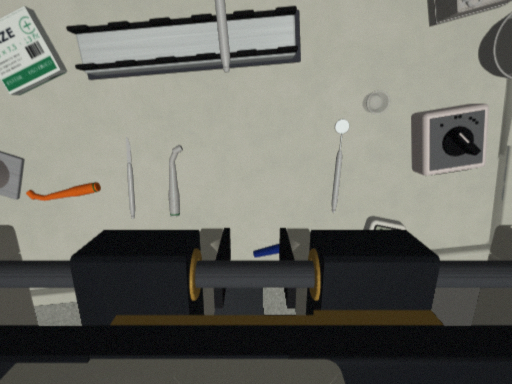

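The elevator lies across both combs, from (222,5) to (226,70), in its notch. The rest of the scene is unchanged. Mirror next: handle centre (0.439,-0.228), yaw -1.3°.

>>> carry_out --pt "-0.041 0.128 0.19 0 0 0.023" --pt "-0.041 0.128 0.19 0 0 0.023" --pt "-0.041 0.128 0.19 0 0 0.023" --pt "-0.041 0.128 0.19 0 0 0.023" --pt "-0.041 0.128 0.24 0 0 0.023" --pt "-0.041 0.128 0.275 0 0 0.023" --pt "-0.041 0.128 0.293 0 0 0.023" --pt "-0.041 0.128 0.2975 0 0 0.023" --grip 0

```text
clock: 15.9
tool_pos: [0.4378, -0.2277, 0.0005]
orientation: [-180.0, 0.3, -1.3]
force: [-0.0, 0.1, 0.7]
opening: 0.044
gripper_force: 0.0
```

>>> carry_out --pt "0 0 0 0 0 0" --pt "0 0 0 0 0 0" --pt "0 0 0 0 0 0" --pt "0 0 0 0 0 0" --pt "0 0 0 0 0 0" --pt "0 0 0 0 0 0" --grip -1

```text
clock: 16.65
tool_pos: [0.4396, -0.2279, 0.0036]
orientation: [180.0, -0.0, -1.3]
force: [-0.1, 0.9, 5.9]
opening: 0.0084
gripper_force: 30.0
```

>>> carry_out --pt "0 0 -0.03 0 0 0" --pt "0 0 -0.06 0 0 0" --pt "0 0 -0.1 0 0 0" --pt "0 0 -0.1 0 0 0"

```text
clock: 17.15
tool_pos: [0.4413, -0.2282, 0.106]
orientation: [180.0, -0.3, -1.3]
force: [-0.3, 0.5, -0.6]
opening: 0.0084
gripper_force: 30.0
```

>>> carry_out --pt "0.207 -0.12 0 0 0 -0.101" --pt "0.207 -0.12 0 0 0 -0.101" --pt "0.207 -0.12 0 0 0 -0.101" --pt "0.207 -0.12 0 0 0 -0.101" --pt "0.207 -0.12 0 0 0 -0.101" --pt "0.207 -0.12 0.03 0 0 -0.101" --pt "0.207 -0.12 0.045 0 0 -0.101" --pt "0.207 -0.12 0.045 0 0 -0.101"

```text
clock: 18.15
tool_pos: [0.6473, -0.1129, 0.0564]
orientation: [-180.0, 0.2, 4.5]
force: [-0.0, -0.0, -0.1]
opening: 0.0083
gripper_force: 30.0
```

>>> carry_out --pt "0 0 0.006 0 0 0" --pt "0 0 0.009 0 0 0" --pt "0 0 0.0115 0 0 0" --pt "0 0 0.0125 0 0 0" --pt "0 0 0.0125 0 0 0"

```text
clock: 18.77
tool_pos: [0.649, -0.1125, 0.0457]
orientation: [180.0, -0.0, 4.5]
force: [-0.3, 0.3, -0.3]
opening: 0.0084
gripper_force: 30.0
```

>>> carry_out --pt "0 0 0 0 0 0" --pt "0 0 0 0 0 0" --pt "0 0 0 0 0 0" --pt "0 0 0 0 0 0" --grip -0.35

```text
clock: 19.27
tool_pos: [0.6489, -0.1125, 0.0456]
orientation: [180.0, 0.0, 4.5]
force: [-0.4, -1.2, -0.7]
opening: 0.0284
gripper_force: 0.0
```

>>> carry_out --pt "0 0 -0.05 0 0 0" --pt "0 0 -0.1 0 0 0" --pt "-0.156 -0.176 -0.255 0 0 0.0785" --pt "-0.156 -0.176 -0.255 0 0 0.0785" --pt "-0.156 -0.176 -0.255 0 0 0.0785" --pt "-0.156 -0.176 -0.255 0 0 0.0785" --pt "-0.156 -0.176 -0.255 0 0 0.0785" --pt "-0.156 -0.176 -0.255 0 0 0.0785" --grip 0

```text
clock: 20.27
tool_pos: [0.4792, 0.0519, 0.3029]
orientation: [-179.9, -0.2, 0.2]
force: [-0.1, -0.8, 0.4]
opening: 0.0436
gripper_force: 0.0
```

```bash
python3 inst.py w5.png | grep -v 'len 0.0'
```

```text
[0.4792 0.0519 0.3029]
px [226. 182.] 397 len 0.130 wid 0.0102 blunt [0.3841 0.1016] yaw -3.3 c+.042 [0.426  0.0992]
px [270. 182.] 607 len 0.119 wid 0.0207 blunt [0.386  0.0311] yaw -1.5 c+.042 [0.428 0.03 ]
px [163. 191.] 719 len 0.119 wid 0.0217 blunt [0.4202 0.2654] yaw -85.6 c+.042 [0.4235 0.2235]
```

Contra-angle next, body centre (0.424,0.030).

>>> carry_out --pt "-0.056 0.0205 0.19 0 0 0.026" --pt "-0.056 0.0205 0.19 0 0 0.026" --pt "-0.056 0.0205 0.19 0 0 0.026" --pt "-0.056 0.0205 0.22 0 0 0.026" --pt "-0.056 0.0205 0.25 0 0 0.026" --pt "-0.056 0.0205 0.28 0 0 0.026" --pt "-0.056 0.0205 0.2965 0 0 0.026" --pt "-0.056 0.0205 0.2965 0 0 0.026"

```text
clock: 21.32
tool_pos: [0.4225, 0.0288, 0.0023]
orientation: [179.9, 0.2, -1.5]
force: [-0.1, -0.4, -0.6]
opening: 0.044
gripper_force: 0.0
```

>>> carry_out --pt "0 0 0 0 0 0" --pt "0 0 0 0 0 0" --pt "0 0 0 0 0 0" --pt "0 0 0 0 0 0" --pt "0 0 0 0 0 0" --pt "0 0 0 0 0 0" --grip -1

```text
clock: 22.08
tool_pos: [0.4238, 0.0303, 0.0045]
orientation: [-180.0, -0.0, -1.5]
force: [-1.0, -0.6, 6.5]
opening: 0.0153
gripper_force: 30.0
```

>>> carry_out --pt "0 0 -0.03 0 0 0" --pt "0 0 -0.06 0 0 0" --pt "0 0 -0.1 0 0 0" --pt "0 0 -0.1 0 0 0"

```text
clock: 22.58
tool_pos: [0.4253, 0.0311, 0.1067]
orientation: [-179.8, -0.3, -1.4]
force: [0.2, -0.5, -0.8]
opening: 0.0154
gripper_force: 30.0
```

>>> carry_out --pt "0.2175 0.033 0 0 0 -0.105" --pt "0.2175 0.033 0 0 0 -0.105" --pt "0.2175 0.033 0 0 0 -0.105" --pt "0.2175 0.033 0 0 0 -0.105" --pt "0.2175 0.033 0 0 0 -0.105" --pt "0.2175 0.033 0.03 0 0 -0.105" --pt "0.2175 0.033 0.045 0 0 -0.105" --pt "0.2175 0.033 0.045 0 0 -0.105"

```text
clock: 23.58
tool_pos: [0.6384, -0.0085, 0.0576]
orientation: [180.0, 0.2, 4.6]
force: [0.6, 0.7, 0.3]
opening: 0.0154
gripper_force: 30.0
```

>>> carry_out --pt "0 0 0.006 0 0 0" --pt "0 0 0.009 0 0 0" --pt "0 0 0.0115 0 0 0" --pt "0 0 0.0125 0 0 0" --pt "0 0 0.0125 0 0 0"

```text
clock: 24.2
tool_pos: [0.6402, -0.0084, 0.0467]
orientation: [-180.0, -0.0, 4.5]
force: [0.4, 0.3, -0.7]
opening: 0.0158
gripper_force: 30.0
```

>>> carry_out --pt "0 0 0 0 0 0" --pt "0 0 0 0 0 0" --pt "0 0 0 0 0 0" --pt "0 0 0 0 0 0" --grip -0.35

```text
clock: 24.7
tool_pos: [0.6401, -0.0084, 0.0466]
orientation: [-180.0, -0.0, 4.5]
force: [0.7, 0.5, 0.3]
opening: 0.0286
gripper_force: 0.0
```

>>> carry_out --pt "0 0 -0.05 0 0 0" --pt "0 0 -0.1 0 0 0" --pt "-0.155 -0.0714 -0.2535 0 0 0.0785" --pt "-0.155 -0.0714 -0.2535 0 0 0.0785" --pt "-0.155 -0.0714 -0.2535 0 0 0.0785" --pt "-0.155 -0.0714 -0.2535 0 0 0.0785" --pt "-0.155 -0.0714 -0.2535 0 0 0.0785" --pt "-0.155 -0.0714 -0.2535 0 0 0.0785" --grip 0

```text
clock: 25.7
tool_pos: [0.4798, 0.0506, 0.3]
orientation: [-180.0, -0.0, 0.1]
force: [0.2, 0.3, -0.6]
opening: 0.0439
gripper_force: 0.0
```

```bash
python3 inst.py w6.png | grep -v 'len 0.0'
```

```text
[0.4798 0.0506 0.3   ]
px [225. 182.] 408 len 0.130 wid 0.0103 blunt [0.3846 0.1012] yaw -2.5 c+.042 [0.4265 0.0994]
px [161. 192.] 720 len 0.119 wid 0.0214 blunt [0.42   0.2653] yaw -85.3 c+.042 [0.4234 0.2235]
```

View pics/w6.png

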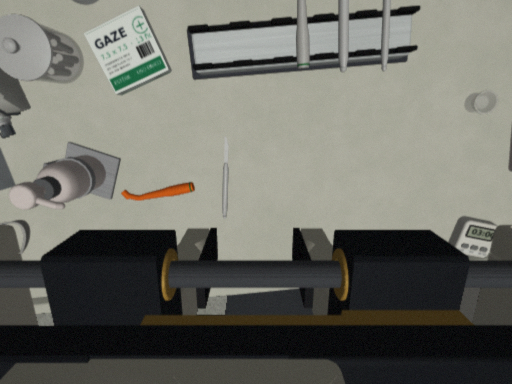

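The contra-angle (303,40), elevator (343,40) and mirror (387,40) lie in their notches. The scalpel is at (225,182), with the orange look-alike's end close by at (193,187). I'll go down with a narrower opening.

>>> carry_out --pt "-0.0545 -0.0485 0.19 0 0 0.05" --pt "-0.0545 -0.0485 0.19 0 0 0.05" --pt "-0.0545 -0.0485 0.19 0 0 0.05" --pt "-0.0545 -0.0485 0.22 0 0 0.05" --pt "-0.0545 -0.0485 0.25 0 0 0.05" --pt "-0.0545 -0.0485 0.28 0 0 0.05" --pt "-0.0545 -0.0485 0.297 0 0 0.05" --pt "-0.0545 -0.0485 0.297 0 0 0.05" --grip -0.3

```text
clock: 26.75
tool_pos: [0.4247, 0.0978, 0.0012]
orientation: [179.8, 0.2, -2.9]
force: [-0.4, -0.3, 0.2]
opening: 0.0306
gripper_force: 0.0
```

>>> carry_out --pt "0 0 0 0 0 0" --pt "0 0 0 0 0 0" --pt "0 0 0 0 0 0" --pt "0 0 0 0 0 0" --pt "0 0 0 0 0 0" --grip -1

```text
clock: 27.38
tool_pos: [0.4254, 0.099, 0.0032]
orientation: [-180.0, -0.0, -2.8]
force: [0.4, -0.0, 0.3]
opening: 0.0075
gripper_force: 30.0
```

>>> carry_out --pt "0 0 -0.03 0 0 0" --pt "0 0 -0.06 0 0 0" --pt "0 0 -0.1 0 0 0" --pt "0 0 -0.1 0 0 0"

```text
clock: 27.88
tool_pos: [0.4272, 0.1002, 0.1059]
orientation: [-179.8, -0.3, -2.8]
force: [0.1, 0.8, -1.4]
opening: 0.008
gripper_force: 30.0
```

>>> carry_out --pt "0.207 -0.006 0 0 0 -0.129" --pt "0.207 -0.006 0 0 0 -0.129" --pt "0.207 -0.006 0 0 0 -0.129" --pt "0.207 -0.006 0 0 0 -0.129" --pt "0.207 -0.006 0 0 0 -0.129" --pt "0.207 -0.006 0.03 0 0 -0.129" --pt "0.207 -0.006 0.045 0 0 -0.129" --pt "0.207 -0.006 0.045 0 0 -0.129"

```text
clock: 28.88
tool_pos: [0.6309, 0.0945, 0.0569]
orientation: [179.9, 0.2, 4.6]
force: [0.2, -0.2, 0.6]
opening: 0.0076
gripper_force: 30.0
```

>>> carry_out --pt "0 0 0.006 0 0 0" --pt "0 0 0.009 0 0 0" --pt "0 0 0.0115 0 0 0" --pt "0 0 0.0125 0 0 0" --pt "0 0 0.0125 0 0 0"

```text
clock: 29.5
tool_pos: [0.6324, 0.0947, 0.0456]
orientation: [180.0, 0.0, 4.6]
force: [-0.1, -0.3, -0.6]
opening: 0.008
gripper_force: 30.0
```

>>> carry_out --pt "0 0 0 0 0 0" --pt "0 0 0 0 0 0" --pt "0 0 0 0 0 0" --pt "0 0 0 0 0 0" --grip -0.35

```text
clock: 30.0
tool_pos: [0.6325, 0.0947, 0.0456]
orientation: [-180.0, -0.0, 4.6]
force: [0.7, 0.1, 0.5]
opening: 0.0283
gripper_force: 0.0
```

>>> carry_out --pt "0 0 -0.05 0 0 0" --pt "0 0 -0.1 0 0 0" --pt "-0.11 0.087 -0.305 0 0 0.0785" --pt "-0.11 0.087 -0.305 0 0 0.0785" --pt "-0.11 0.087 -0.305 0 0 0.0785" --pt "-0.11 0.087 -0.305 0 0 0.0785" --pt "-0.11 0.087 -0.305 0 0 0.0785" --pt "-0.11 0.087 -0.305 0 0 0.0785" --grip -1

```text
clock: 31.0
tool_pos: [0.5293, -0.0008, 0.3507]
orientation: [-180.0, -0.0, 0.0]
force: [-0.2, 0.5, -0.3]
opening: 0.0004
gripper_force: 0.0
```

```bash
python3 - <<'E'
from h import *
w,C=snap('wrist','w7.png'); t,Ct=snap('top','top7.png')
Rk=R.from_euler('z',4.5,degrees=True).as_matrix(); c=np.array([.6405,-.009,0])
for y,z in [(-.104,.0465),(-.052,.048),(0,.05),(.104,.046)]:
    print(y,px(C,c+Rk@[0,y,z]).round(),[px(C,c+Rk@[s,y,z]).round(1).tolist() for s in(-.043,.043)])
A=cv2.resize(w[60:180,120:400],(800,343),interpolation=cv2.INTER_CUBIC)
B=cv2.resize(t[180:230,120:220],(500,250),interpolation=cv2.INTER_CUBIC)
o6=cv2.imread('pics/w6.png')[130:220,0:130]; B2=cv2.resize(o6,(300,250))
cv2.imwrite('pics/comp7.png',np.vstack([A,np.hstack([B,B2])]))
E
```

```text
-0.104 [332.  78.] [[331.7, 108.2], [331.5, 45.6]]
-0.052 [296.  81.] [[297.4, 111.1], [295.1, 48.5]]
0 [261.  84.] [[263.0, 113.9], [258.8, 51.4]]
0.104 [191.  90.] [[194.9, 119.3], [186.9, 58.1]]
```

View pics/comp7.png

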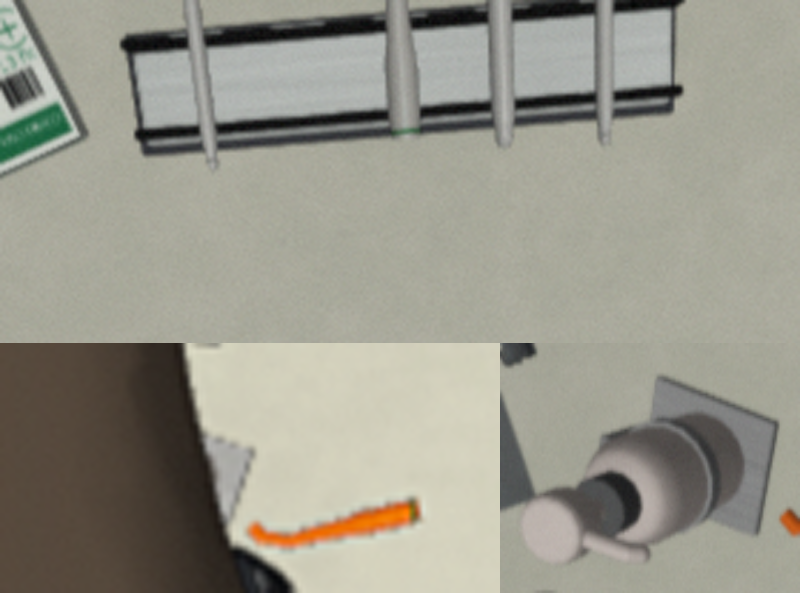

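All four lie across both combs, with near ends at the predicted pixels: scalpel (212,166), contra-angle (405,133), elevator (505,145), mirror (605,143). The pump head top is at (553,524) in the lower right crop. I'll triangulate it.

```bash
python3 - <<'E'
from h import *
T=np.diag([1.,-1,-1,1]); T[:3,3]=[.4798,.0506,.3]; C=cam('wrist',T)
print(pt(C,(553-500)/300*130,(524-343)/250*90+130,.148))
a=cv2.imread('pics/top0.png'); Ct=cam('top')
# bright pinkish head in top0
h=a[185:215,138:162].astype(int); print(h.max(2)[:, ::2])
def tri(r1,r2):
    (o1,d1),(o2,d2)=r1,r2; A=np.c_[d1,-d2]; s=np.linalg.lstsq(A,o2-o1,rcond=None)[0]; return o1+s[0]*d1,o2+s[1]*d2
print(tri(ray(C,23,195.2),ray(Ct,149.5,199)))
E
```

```text
[0.46451444 0.30604865 0.148     ]
[[151 154 154 154 154 154 153 153 151 151 152 154]
 [151 153 152 153 154 154 154 153 152 151 151 154]
 [152 152 152 152 153 154 154 153 153 152 151 153]
 [151 153 152 151 153 154 154 154 151 151 150 152]
 [151 152 153 151 154 154 154 153 151 151 152 151]
 [151 152 151 151 150 154 153 152 151 152 152 152]
 [152 152 152 152 152 154 152 151 150 152 152 151]
 [152 152 153 152 152 154 155 152 152 151 151 151]
 [151 152 152 153 152 149 155 152 152 153 151 151]
 [152 153 153 152 154 138 142 150 152 152 152 152]
 [152 153 154 154 154 130 121 144 147 149 153 153]
 [152 153 156 155 155 116 117 132 129 139 144 153]
 [154 153 154 156 139 102  97 111 124 129 125 137]
 [153 153 144 142 112 117 115  96  98 121 125 111]
 [153 150 145 139 124 144 148 126  89  99 118 126]
 [152 157 175 176 142 122 141 151 113  80 102 114]
 [151 168 175 178 173  87  96 156 133  89  87  92]
 [147 174 175 176 180 104  57 150 150 102  80  86]
 [150 175 174 176 182 114  66 135 157 111  83  91]
 [155 177 176 177 179 136 114 111 160 118  86  96]
 [144 176 176 177 177 162 169 132 154 113  88 108]
 [145 169 177 180 167 138 166 170 155 122  88 110]
 [150 155 169 174 139  84 103 169 174 158  88 104]
 [152 149 136 150  96  74 102 159 151 150  93  94]
 [152 151 118 143 128 122 161 170 127 107  95  87]
 [151 154 129 153 170 173 172 161 127 101 105  82]
 [150 152 129 131 159 167 161 142 113  99 109  85]
 [151 152 125 111 129 144 139 120 103 104  98  95]
 [151 154 123 120 116 117 113 103 104 106  88 110]
 [152 155 137 128 123 115 111 104 106 101 106 125]]
(array([0.47321798, 0.28187922, 0.17751987]), array([0.47104993, 0.28019435, 0.17678449]))
```

```bash
python3 - <<'E'
from h import *
T=np.diag([1.,-1,-1,1]); T[:3,3]=[.4798,.0506,.3]; C=cam('wrist',T); Ct=cam('top')
print(pt(Ct,143.2,203.3,.148),pt(C,23,195.2,.148))
o1,d1=ray(C,23,195.2);o2,d2=ray(Ct,143.2,203.3);s=np.linalg.lstsq(np.c_[d1,-d2],o2-o1,rcond=None)[0];print(o1+s[0]*d1,o2+s[1]*d2)
E
```

```text
[0.46205015 0.30706451 0.148     ] [0.46446857 0.30602217 0.148     ]
[0.46339086 0.30899596 0.14436391] [0.46246218 0.30827055 0.14404589]
```

Both views agree on the pump top: (0.463,0.3065,0.148). I'll go above it with shut fingers, turned so the gripper body clears the machine.

>>> carry_out --pt "-0.0665 -0.307 0.1 0 0 1.3" --pt "-0.0665 -0.307 0.1 0 0 1.3" --pt "-0.0665 -0.307 0.1 0 0 1.3" --pt "-0.0665 -0.307 0.1 0 0 1.3" --pt "-0.0665 -0.307 0.1 0 0 1.3" --pt "-0.0665 -0.307 0.1 0 0 1.3" --pt "-0.0665 -0.307 0.1 0 0 1.3" --pt "-0.0665 -0.307 0.1 0 0 1.3" --grip -1

```text
clock: 32.1
tool_pos: [0.4621, 0.3069, 0.2483]
orientation: [179.8, -0.1, -74.5]
force: [-0.1, 0.1, 0.7]
opening: 0.0008
gripper_force: 0.0
```

>>> carry_out --pt "0 0 0.04 0 0 0" --pt "0 0 0.07 0 0 0" --pt "0 0 0.09 0 0 0" --pt "0 0 0.093 0 0 0" --pt "0 0 0.093 0 0 0"

```text
clock: 32.72
tool_pos: [0.4629, 0.3063, 0.1572]
orientation: [180.0, -0.1, -74.4]
force: [0.6, 0.7, 0.5]
opening: 0.0004
gripper_force: 0.0
```

```bash
python3 - <<'E'
from h import *
o=telemetry.get_obs(); print(o['tool_pos'],o['orientation'],o['force'])
w,C=snap('wrist','w8.png'); s,Cs=snap('scene','s8.png')
u,v=px(Cs,[.463,.3065,.148]); u,v=int(u),int(v); print(u,v)
A=cv2.resize(s[v-50:v+50,u-50:u+50],(400,400),interpolation=cv2.INTER_CUBIC)
cv2.imwrite('pics/c8.png',np.hstack([A,cv2.resize(w,(400,300))[:, :] if 0 else cv2.copyMakeBorder(cv2.resize(w,(400,300)),0,100,0,0,cv2.BORDER_CONSTANT)]))
E
```

```text
[0.46286399 0.30631559 0.15724902] [ 1.79953590e+02 -5.31045204e-02 -7.43903636e+01] [0.56826613 0.74771041 0.48604711]
189 120
```

View pics/c8.png

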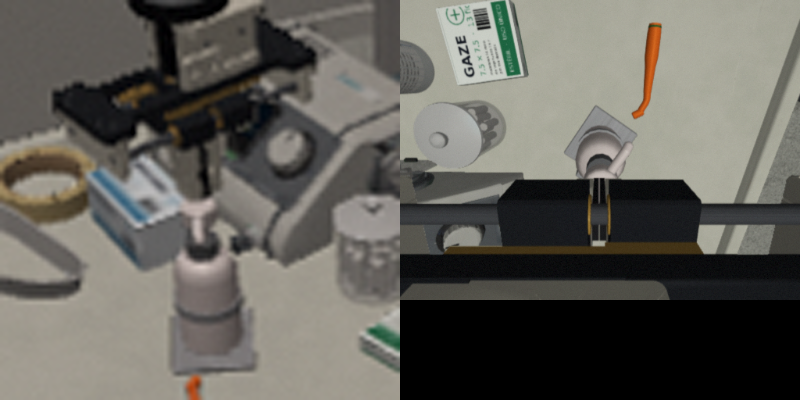

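The fingertips stand right above the pump head (200,205), clear of the machine. Now the first stroke.

>>> carry_out --pt "0 0 0.01 0 0 0" --pt "0 0 0.014 0 0 0" --pt "0 0 0.018 0 0 0" --pt "0 0 0.021 0 0 0" --pt "0 0 0.0225 0 0 0" --pt "0 0 0.0225 0 0 0" --pt "0 0 0.0225 0 0 0"

```text
clock: 33.7
tool_pos: [0.4631, 0.3066, 0.1356]
orientation: [-179.9, 0.0, -74.4]
force: [-1.2, 1.9, 6.3]
opening: 0.0007
gripper_force: 2.9
```

>>> carry_out --pt "0 0 0.001 0 0 0" --pt "0 0 0.001 0 0 0" --pt "0 0 0.001 0 0 0"

```text
clock: 34.08
tool_pos: [0.4632, 0.3066, 0.1352]
orientation: [-179.9, 0.0, -74.4]
force: [-3.4, 0.8, 10.3]
opening: 0.0004
gripper_force: 5.5
```

>>> carry_out --pt "0 0 -0.01 0 0 0" --pt "0 0 -0.0235 0 0 0" --pt "0 0 -0.0235 0 0 0" --pt "0 0 -0.0235 0 0 0" --pt "0 0 -0.0235 0 0 0" --pt "0 0 -0.0235 0 0 0"

```text
clock: 34.83
tool_pos: [0.4626, 0.3059, 0.1571]
orientation: [180.0, -0.0, -74.4]
force: [-0.2, 0.1, 0.8]
opening: 0.0005
gripper_force: 0.0
```

>>> carry_out --pt "0 0 0.01 0 0 0" --pt "0 0 0.014 0 0 0" --pt "0 0 0.018 0 0 0" --pt "0 0 0.021 0 0 0" --pt "0 0 0.0235 0 0 0" --pt "0 0 0.0235 0 0 0" --pt "0 0 0.0235 0 0 0" --pt "0 0 0.0235 0 0 0"

```text
clock: 35.83
tool_pos: [0.463, 0.3063, 0.1352]
orientation: [-179.9, 0.0, -74.4]
force: [-3.5, 0.3, 12.0]
opening: 0.0007
gripper_force: 5.9
```

>>> carry_out --pt "0 0 -0.01 0 0 0" --pt "0 0 -0.0235 0 0 0" --pt "0 0 -0.0235 0 0 0" --pt "0 0 -0.0235 0 0 0" --pt "0 0 -0.0235 0 0 0" --pt "0 0 -0.0235 0 0 0"

```text
clock: 36.58
tool_pos: [0.4626, 0.3059, 0.1571]
orientation: [180.0, -0.0, -74.4]
force: [-0.2, -0.2, -0.2]
opening: 0.0003
gripper_force: 0.0
```

Both strokes bottomed (10–12 N) and the head sprang up each time. Before the selector I'll recheck the rack from the same viewpoint as before.

>>> carry_out --pt "0 0 -0.06 0 0 0" --pt "0.3136 0.0185 -0.193 0 0 -1.3" --pt "0.3136 0.0185 -0.193 0 0 -1.3" --pt "0.3136 0.0185 -0.193 0 0 -1.3" --pt "0.3136 0.0185 -0.193 0 0 -1.3" --pt "0.3136 0.0185 -0.193 0 0 -1.3" --pt "0.3136 0.0185 -0.193 0 0 -1.3" --pt "0.3136 0.0185 -0.193 0 0 -1.3"

```text
clock: 37.58
tool_pos: [0.53, -0.0033, 0.3519]
orientation: [-180.0, -0.1, -1.8]
force: [0.5, 0.3, -0.9]
opening: 0.0003
gripper_force: 0.0
```

>>> carry_out --pt "0 0 0 0 0 0" --pt "0 0 0 0 0 0" --grip 1

```text
clock: 37.83
tool_pos: [0.5291, -0.0006, 0.3502]
orientation: [180.0, 0.0, -2.2]
force: [0.2, 0.3, 0.2]
opening: 0.0149
gripper_force: 0.0
```

```bash
python3 - <<'E'
from h import *
print(pose()[:3,3].round(4))
w,C=snap('wrist','w9.png'); b=cv2.imread('pics/w7.png')
r=(slice(40,130),slice(120,380)); (dx,dy),resp=cv2.phaseCorrelate(b[r].mean(2),w[r].mean(2)); print('shift',dx,dy,resp)
M=np.float32([[1,0,-dx],[0,1,-dy]]); w2=cv2.warpAffine(w,M,(512,384)); d=np.abs(w2.astype(int)-b).sum(2)[r]; print('max',d.max(),'n>90',(d>90).sum())
E
```

```text
[ 0.5291 -0.0006  0.3502]
shift -1.8555360583297897 3.9458331892724345 0.3358430463309587
max 534 n>90 5054
```

>>> carry_out --pt "0 0 0 0 0 -0.038" --pt "0 0 0 0 0 -0.038" --pt "0 0 0 0 0 -0.038"

```text
clock: 38.25
tool_pos: [0.5292, -0.0005, 0.3505]
orientation: [180.0, 0.0, 0.1]
force: [0.4, -0.4, -0.1]
opening: 0.049
gripper_force: 0.0
```

```bash
python3 - <<'E'
from h import *
print(pose()[:3,3].round(4))
w,C=snap('wrist','w9.png'); b=cv2.imread('pics/w7.png')
r=(slice(40,130),slice(120,380)); (dx,dy),resp=cv2.phaseCorrelate(b[r].mean(2),w[r].mean(2)); print('shift',dx,dy,resp)
M=np.float32([[1,0,-dx],[0,1,-dy]]); w2=cv2.warpAffine(w,M,(512,384)); d=np.abs(w2.astype(int)-b).sum(2)[r]; print('max',d.max(),'n>90',(d>90).sum())
E
```

```text
[ 5.292e-01 -5.000e-04  3.505e-01]
shift 0.11186772129676115 -0.48339981256690834 0.9807751175808234
max 131 n>90 23
```

The rack is unchanged, so on to the selector.

>>> carry_out --pt "-0.0165 0.3795 0.15 0 0 -0.873" --pt "-0.0165 0.3795 0.15 0 0 -0.873" --pt "-0.0165 0.3795 0.15 0 0 -0.873" --pt "-0.0165 0.3795 0.15 0 0 -0.873" --pt "-0.0165 0.3795 0.15 0 0 -0.873" --pt "-0.0165 0.3795 0.15 0 0 -0.873" --pt "-0.0165 0.3795 0.15 0 0 -0.873" --pt "-0.0165 0.3795 0.15 0 0 -0.873" --grip 0

```text
clock: 39.3
tool_pos: [0.512, -0.3831, 0.1973]
orientation: [-179.7, 0.1, 49.9]
force: [-0.1, 0.4, -0.3]
opening: 0.0441
gripper_force: 0.0
```

>>> carry_out --pt "0 0 0.03 0 0 0" --pt "0 0 0.07 0 0 0" --pt "0 0 0.1 0 0 0" --pt "0 0 0.12 0 0 0" --pt "0 0 0.12 0 0 0"

```text
clock: 39.92
tool_pos: [0.5134, -0.3794, 0.0794]
orientation: [-179.9, 0.0, 50.2]
force: [-0.3, -0.3, 0.8]
opening: 0.0441
gripper_force: 0.0
```

>>> carry_out --pt "0 0 0.01 0 0 0" --pt "0 0 0.02 0 0 0" --pt "0 0 0.028 0 0 0" --pt "0 0 0.028 0 0 0"

```text
clock: 40.42
tool_pos: [0.5135, -0.3803, 0.0518]
orientation: [-179.9, 0.0, 50.2]
force: [0.4, -0.2, 0.0]
opening: 0.0439
gripper_force: 0.0
```

>>> carry_out --pt "0 0 0 0 0 0" --pt "0 0 0 0 0 0" --pt "0 0 0 0 0 0" --pt "0 0 0 0 0 0" --pt "0 0 0 0 0 0" --pt "0 0 0 0 0 0" --grip -1

```text
clock: 41.18
tool_pos: [0.5133, -0.38, 0.0526]
orientation: [-179.9, 0.0, 50.2]
force: [-2.7, 3.8, 5.1]
opening: 0.0098
gripper_force: 30.0
```

>>> carry_out --pt "0 0 0 0 0 0.1" --pt "0 0 0 0 0 0.2" --pt "0 0 0 0 0 0.3" --pt "0 0 0 0 0 0.4" --pt "0 0 0 0 0 0.5" --pt "0 0 0 0 0 0.6" --pt "0 0 0 0 0 0.7" --pt "0 0 0 0 0 0.8"

```text
clock: 42.18
tool_pos: [0.514, -0.3812, 0.0527]
orientation: [179.9, -0.0, 4.2]
force: [-2.2, -3.1, 1.3]
opening: 0.0096
gripper_force: 30.0
```

>>> carry_out --pt "0 0 0 0 0 0.1" --pt "0 0 0 0 0 0.2" --pt "0 0 0 0 0 0.3" --pt "0 0 0 0 0 0.4" --pt "0 0 0 0 0 0.5" --pt "0 0 0 0 0 0.615" --pt "0 0 0 0 0 0.615" --pt "0 0 0 0 0 0.615"

```text
clock: 43.18
tool_pos: [0.5138, -0.3822, 0.0527]
orientation: [179.9, -0.1, -30.9]
force: [-3.6, -7.0, -1.0]
opening: 0.0097
gripper_force: 30.0
```

>>> carry_out --pt "0 0 0 0 0 0" --pt "0 0 0 0 0 0" --pt "0 0 0 0 0 0" --pt "0 0 0 0 0 0" --pt "0 0 -0.06 0 0 0" --pt "0 0 -0.12 0 0 0" --pt "0 0 -0.175 0 0 0" --pt "0 0 -0.175 0 0 0" --grip 0.3

```text
clock: 44.18
tool_pos: [0.5163, -0.3817, 0.2335]
orientation: [-180.0, -0.6, -30.8]
force: [0.1, 1.2, 0.2]
opening: 0.0571
gripper_force: 0.0
```

```bash
python3 knob.py k2.png; python3 - <<'E'
from h import *
w=cv2.imread('pics/k2.png'); t,C=snap('top','top9.png'); w=cv2.resize(w,(400,400))
A=cv2.resize(t[130:230,200:300],(400,400),interpolation=cv2.INTER_CUBIC); cv2.imwrite('pics/fin.png',np.hstack([w,A]))
E
```

```text
30 pointer yaw -30.754059006262462 via centre -33.759656777920966 selector 1.393839220691385 px 255 182
```

View pics/fin.png

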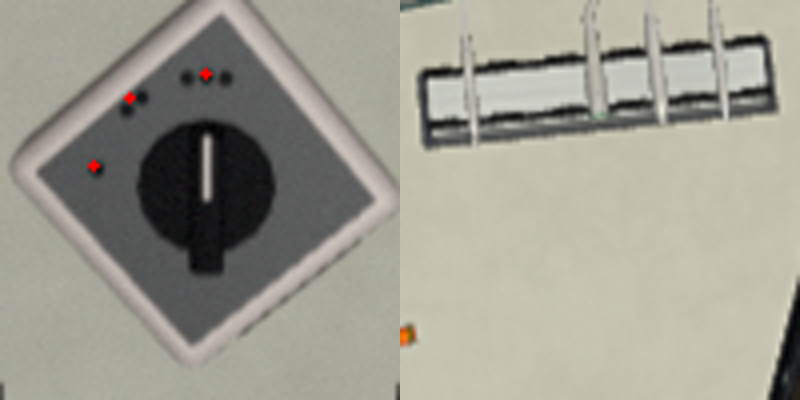

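The pointer at (207,140) lines up with the middle of the three dots (206,75), selector about 1.39. All four instruments lie on the rack, at (470,90), (595,70), (655,70) and (720,65). The arm is clear, so I'm handing in.

```bash
python3 -c "
from plant import workorder
print(workorder.close_job())"
```

```text
the job is handed in; nothing more can be done
None
```

I handed the job in at about 44 s: the selector went to standby, all four instruments present (scalpel, contra-angle, elevator, mirror) were racked, the pump was pressed fully down twice, and the selector now reads about 1.39 rad (three dots). Final pictures confirm the rack and selector, but the hand-in gave no verdict.

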